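# Gauge the cap height of a closed tube in its heating block

## Task

Before the tube goes into the centrifuge, measure how far its cap stands above its heating block: take the bridge gauge by its grip bar and stand it upright and square on top of the block that holds the wide-capped tube, a leg on each of the block's two ends and the foot right over the middle of the cap. Push the spindle down gently until the sprung foot bears on the cap and is pushed in about halfway (5 mm of its 10 mm travel), never driving the spring solid, then let go and leave the gauge standing there by itself with its reading. Leave the jar, the beaker and the tray where they stand.

Things in the scene. Friction and masses are not known exactly. Their poses are not given: they have to be found in the camera images.
- gauge: Loose steel bridge gauge, 0.6 kg (mass varies a little). Origin midway between its legs at sole level, z up. Legs at y = -42 and +42 mm, soles 56 (x) by 12 (y) mm. Beam along y, 96 (y) by 26 (x) mm, z 64 to 80; sleeve 22 across up to z 94. Through it at x = y = 0 runs a vertical spindle: grip bar on top, sprung foot below. Starts standing on the bench.
- grip_bar (a point): Point in the grey grip bar, on the spindle axis, 20 mm above the bar's underside, 10 below its top. Bar 16 mm thick along the gauge's x (pinch across this), 34 mm along its y, 30 high. With the spindle raised (joint 0) the point is 160 mm above the soles; it goes down with the spindle. Axes as the gauge's.
- spindle (a joint): How far the spindle (with bar and foot) is down from its raised stop, m, 0 to 0.042. Friction holds it where it is left: sliding it takes about 4 N. Starts at 0 to 0.010. When the gauge is lifted by the bar, its own weight draws the spindle to the raised stop (0).
- foot (a joint): How far the sprung foot is pushed up into the spindle, m: 0 free, 0.010 solid. Spring 0.4 N per mm, 0.2 N at 0: weaker than the spindle's friction and the gauge's weight, so the gauge stands by itself with the foot pushed in.
- foot_tip (a point): Centre of the underside of the gauge's foot, a flat steel disc 14 mm across. With the spindle raised and the foot free it is 44 mm above the soles.
- block_wide: Grey aluminium block fixed to the bench, 90 (x) by 120 (y) by 40 mm high, origin at the centre of its underside, z up. In the middle of its top stands the tube to measure, with a flat white round cap 26 mm across, top 12 to 30 mm above the block (varies, not told); it does not give. The gauge stands with its y along the block's y, either way round, a leg near each end.
- block_slim: A second block of the same size, also fixed, holding a slim tube with a cap 12 mm across. Not to be measured. Which side each block is on changes.
- reagent: Amber jar with a white lid, 48 mm across, 85 mm high, loose bystander. Origin at the centre of its underside.
- beaker: Clear plastic beaker, 60 mm across, 70 mm high, loose bystander. Origin at the centre of its underside.
- tray: Grey open plastic tray 100 by 70 by 35 mm, loose bystander. Origin at the centre of its underside.
Mind the look-alikes: they are no part of the job. What is shaped like the block_wide but purple or turquoise is not meant. What is shaped like the gauge but purple is not meant.

How it is judged (in metres and radians):
On the way:
1. the gauge stands with both legs on the block of the wide-capped tube (z of gauge in the frame of block_wide between 0.038 and 0.042 m and angle between gauge's own z axis and vertical below 0.035 rad and horizontal distance between gauge and block_wide below 0.01 m), for 0.2 s.
At the end, for the whole second after the job is handed in: The gauge stands at rest by itself with both soles on the top of the block of the wide-capped tube (within 2 mm in height, upright within 2 degrees, its y along the block's y within 11 degrees either way round), the foot within 6 mm of the middle of the cap and pushed in by 3 to 7 mm (z of gauge in the frame of block_wide between 0.038 and 0.042 m and angle between gauge's own z axis and vertical below 0.035 rad and angle between the y axis of gauge and the y axis of block_wide, either way round below 0.2 rad and horizontal distance between foot_tip and block_wide below 0.006 m and value of joint foot between 0.003 and 0.007 m and linear speed of gauge below 0.01 m/s); the robot touches nothing.
It fails at once if the foot's spring is driven solid (pushed in more than 9.5 mm) (value of joint foot above 0.0095 m).
It fails at once if the jar, the beaker or the tray is shifted by more than 20 mm (distance of any of reagent, beaker, tray from where it was at the start of the episode above 0.02 m).
It also fails if it takes over 67 s, if anything falls off the work surface, if the arm or the gripper's body presses on something with over 40 N, if the wrist force passes 120 N, or if a joint passes its speed limit or range.

## Robot

A 6-joint arm with a two-finger parallel gripper is mounted at the origin on the work surface. World frame = base frame: x ahead of the robot, y to its left, z up, the work surface at z = 0. Lengths are in mm, angles in rad, forces in N, time in s.
With the tool pointing down it reaches from about 350 to 775 mm from the base axis. Payload 7.3 kg.
Tool frame: the origin (TCP) lies at the centre of the arm's flange, where the gripper is bolted on; the fingertips stand 178 mm ahead of it and the grasp point (between the pads) lies 159 mm ahead of it; z points along the fingers, y is the line along which they close (so a half turn about z gives the same grasp; the last joint's range is limited). The gripper opens to 92 mm and grips with 3 to 60 N. Pads are 19 mm wide; open, the fingers measure 130 mm over their backs; the gripper's body (75 mm by 190 mm) begins 47 mm behind the grasp point.
Start: joints at [-1.346, 0.342, 1.524, -0, 1.275, -0.146], TCP at [190.259, -489.315, 404.741] pointing down, gripper open.
Joint ranges: [-2.53, 2.53], [-0.77, 2.02], [0.04, 2.7], [-1, 4.14], [0.28, 2.66], [-3.11, 3.11]. Speed limits (rad/s): [2.57, 2.57, 3.14, 3.14, 3.14, 3.14].

## Interface

Orientations are given as [roll, pitch, yaw] about the fixed x, y, z axes, in that order (R = Rz(yaw) Ry(pitch) Rx(roll)).
In Python, from plant import * gives the robot as it stands. The module is installed in compiled form; this text tells all that it offers.
- The arm moves only by the shell command python3 -m inch 'ROWS'. ROWS is JSON, a list of rows, each a list of 5 numbers: the shift along the tool's x, y, z in m, then the turn about the tool's z in rad, then the opening, from 0 (shut) to 1 (fully open). In form: [[tx, ty, tz, spin, claw], ...]. A call has 1 to 8 rows; each row is the pose to reach, as a shift and turn from the pose commanded when the call began, along the tool's axes at that moment; what a row does not reach only later rows make up. A row lasts 1/12 s, in which the tool goes at most 41.7 mm and 7.16 degrees, less where a joint would pass 70% of its speed; a pose out of reach is approached as far as the arm can. A call with a gripper value outside its range is refused whole. The fingers move at their own pace and stop on an object; the grip force is fixed at half the most. Time passes only in rows, so rows that repeat a pose let the fingers close. It gives the time, the measured TCP pose, the force, the opening and the grip force at its end, in the units of the state.
- get_obs(): the state, without advancing time (a new reading comes with each control period).
- capture(name): name is "scene" or "top" or "wrist"; returns a dict with "color" (420x560x3 uint8, red, green, blue), "intrinsics" (3x3 intrinsics, pixels), "pose" (4x4, takes a point from camera to world coordinates). Camera axes: x right, y down, z forward; pixel columns grow to the right and rows downward; lengths in mm; the calibration is good to about 2 mm. A picture is of the moment at which its call begins. There is no depth.
- close_job(): hands the job in; it is judged then, once.
Trained networks look in a picture, given as the dict that the camera call returned (one of the last four; its "shot" number tells which), for a name from the list of things; names that differ only in an ending like _2 or _b are one class to them, and where a whole thing is asked for, a point or a joint stands for the part that bears it (a point fixed in the world has none). Each returns a list of dicts, best first, with "conf" (0 to 1); they miss things now and then, are a little off and sometimes report something else, mostly with a low value. They report only what shows in the picture. A call takes as long as a camera call. They do not tell look-alikes from the thing itself.
- look_for(picture, target): "rect" ([centre column, centre row, width, height] in pixels, round what is visible of it).
- trace(picture, target): "pixels" (420x560 bool, what is visible of it) and "rect" ([centre column, centre row, width, height] in pixels, round what is visible of it).
- tip_of(picture, target): "centre" ([column, row] in pixels: a listed point, or the origin of a listed thing).
The state is a dict: "time": time; "joint_positions": joint angles; "dq": joint speeds; "tau": joint torques, N m; "tool_pos": TCP position; "tcp_rot": TCP orientation; "contact_force": force on the tool from outside, world axes, zero at the start; "moment": the same for the moment, N m; "grip_width": finger opening in mm; "finger_force": force on a finger pad.
Only numpy, scipy, OpenCV 4.12 (cv2) and the standard library are available. Lean on these libraries where they do the work, as an engineer would, in place of code of your own. Each camera call takes 0.05 s, during which the arm holds its last target. There are 200 camera calls.

## Working session

There is one attempt and no reset: what is moved stays moved. The work goes in short steps, Python scripts to look and compute and a shell command to move; the robot and the scene stay as the last step left them, time stands still between calls to the robot, and variables do not carry over. Pictures are saved under pics/ and viewed, at most 10 in all, crops included, and the job is handed in when it is done.

```bash
mkdir -p pics
cat > h.py <<'E'
from plant import *
import numpy as np, cv2
def cap(n,f=None):
    p=capture(n)
    if f: cv2.imwrite('pics/'+f,cv2.cvtColor(p['color'],cv2.COLOR_RGB2BGR))
    return p
def ray(p,uv):
    K=np.array(p['intrinsics']);T=np.array(p['pose'])
    d=T[:3,:3]@np.linalg.solve(K,[uv[0],uv[1],1.]);return T[:3,3],d/np.linalg.norm(d)
def atz(p,uv,z):
    o,d=ray(p,uv);return o+d*(z-o[2])/d[2]
def tri(obs):
    A=np.zeros((3,3));b=np.zeros(3)
    for p,uv in obs:
        o,d=ray(p,uv);M=np.eye(3)-np.outer(d,d);A+=M;b+=M@o
    x=np.linalg.solve(A,b)
    return x,[round(float(np.linalg.norm((np.eye(3)-np.outer(ray(p,uv)[1],ray(p,uv)[1]))@(x-ray(p,uv)[0]))),1) for p,uv in obs]
def proj(p,X):
    K=np.array(p['intrinsics']);T=np.array(p['pose']);c=T[:3,:3].T@(np.asarray(X)-T[:3,3]);u=K@c;return u[:2]/u[2]
E
python3 - <<'E'
from h import *
np.set_printoptions(precision=1,suppress=True)
P={n:cap(n) for n in('scene','top')}
cv2.imwrite('pics/a.png',cv2.cvtColor(np.vstack([P['scene']['color'],P['top']['color']]),cv2.COLOR_RGB2BGR)[:, :])
im=cv2.imread('pics/a.png');cv2.imwrite('pics/scene.png',P['scene']['color'][...,::-1]);cv2.imwrite('pics/top.png',P['top']['color'][...,::-1])
for n in P:
    print(n,P[n]['pose'][:3,3])
    for t in('gauge','grip_bar','block_wide','block_slim','reagent','beaker','tray'):
        print(t,[(np.round(r['centre'],1).tolist(),round(r['conf'],2)) for r in tip_of(P[n],t)],[(np.round(r['rect']).tolist(),round(r['conf'],2)) for r in look_for(P[n],t)])
o=get_obs();print(o['tool_pos'],o['tcp_rot'],o['contact_force'])
E
```

```text
scene [1003.1 -502.   912.7]
gauge [([222.6, 229.1], 0.79), ([172.4, 206.2], 0.64)] [([173.0, 187.0, 46.0, 72.0], 0.96), ([221.0, 210.0, 28.0, 70.0], 0.71), ([356.0, 196.0, 46.0, 53.0], 0.62)]
grip_bar [([215.4, 177.5], 0.72), ([162.9, 160.2], 0.68)] [([162.0, 167.0, 17.0, 30.0], 0.76), ([215.0, 183.0, 10.0, 30.0], 0.52)]
block_wide [([296.8, 241.1], 0.91), ([353.7, 202.3], 0.73), ([113.5, 287.8], 0.72), ([413.1, 266.4], 0.63)] [([355.0, 197.0, 46.0, 54.0], 0.88), ([297.0, 235.0, 59.0, 65.0], 0.82)]
block_slim [([239.4, 318.7], 0.74)] [([241.0, 318.0, 68.0, 78.0], 0.96), ([354.0, 198.0, 46.0, 52.0], 0.15)]
reagent [([352.6, 285.8], 0.6)] [([357.0, 276.0, 30.0, 43.0], 0.57)]
beaker [([284.8, 141.3], 0.86)] [([286.0, 131.0, 18.0, 31.0], 0.65)]
tray [([114.3, 285.7], 0.73)] [([114.0, 282.0, 64.0, 50.0], 0.62), ([355.0, 197.0, 48.0, 52.0], 0.18)]
top [ 323.8  -11.7 1413.8]
gauge [([306.9, 312.9], 0.72), ([297.8, 270.9], 0.58)] [([310.0, 313.0, 21.0, 40.0], 0.94), ([299.0, 269.0, 34.0, 30.0], 0.74)]
grip_bar [([298.0, 261.6], 0.61), ([312.8, 313.7], 0.58)] [([314.0, 312.0, 8.0, 15.0], 0.55), ([297.0, 261.0, 15.0, 13.0], 0.42)]
block_wide [([233.0, 134.0], 0.79), ([210.5, 199.9], 0.76), ([271.6, 212.8], 0.75), ([272.9, 159.3], 0.67)] [([234.0, 131.0, 52.0, 45.0], 0.92), ([206.0, 197.0, 49.0, 45.0], 0.56)]
block_slim [([349.2, 202.7], 0.92)] [([352.0, 202.0, 49.0, 40.0], 0.97)]
reagent [([274.6, 157.8], 0.71)] [([274.0, 153.0, 16.0, 25.0], 0.88), ([300.0, 263.0, 11.0, 13.0], 0.72)]
beaker [] [([182.0, 289.0, 22.0, 21.0], 0.65)]
tray [([395.1, 293.0], 0.88)] [([393.0, 291.0, 35.0, 41.0], 0.86)]
[ 190.2 -489.3  404.8] [3.1 0.  0.4] [ 0.2  0.3 -0.7]
```

View pics/top.png

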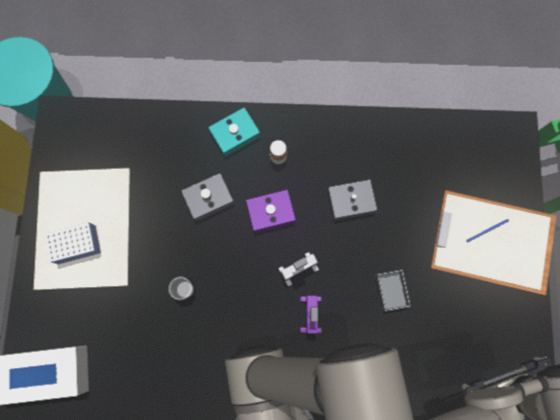

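View pics/scene.png

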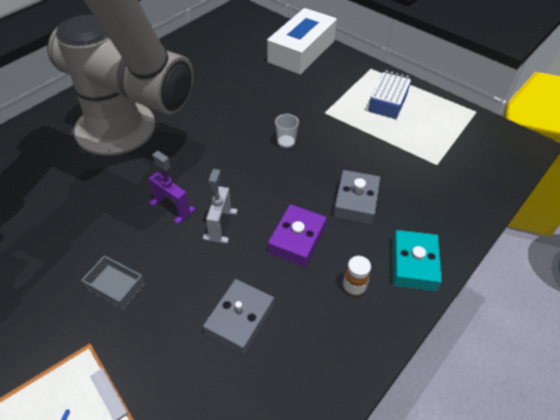

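Top view candidates. For the gauge: steel at (298,268), and purple at (311,314), which is the decoy. For the block: grey with wide cap at (207,196), grey with slim cap at (352,199), purple at (271,210) and turquoise at (234,131). I choose the steel gauge, and the grey wide-capped block, which is at (358,193) in the scene view.

Run:
```python
from h import *
np.set_printoptions(precision=2,suppress=True)
S=cap('scene');T=cap('top')
print('bar',tri([(S,(215.4,177.5)),(T,(298,261.6))]))
print('gauge0',atz(S,(222.6,229.1),0),atz(T,(297.8,270.9),0))
print('blk',tri([(S,(353.7,202.3)),(T,(210.5,199.9))]),atz(T,(210.5,199.9),0),atz(S,(353.7,202.3),0))
print('cap',tri([(S,(360,186)),(T,(206,194))]))
for n,uv in dict(purple=(311,314),jar=(278,148),beaker=(181,289),tray=(393,291)).items(): print(n,atz(T,uv,70))
for nm,p in(('gauge',T),('block_wide',T),('gauge',S),('block_wide',S)):
    for r in trace(p,nm):
        m=r['pixels'].astype(np.uint8);c=cv2.findContours(m,0,1)[0];q=max(c,key=cv2.contourArea)
        bx=cv2.boxPoints(cv2.minAreaRect(q));print(nm,np.round(r['rect']),round(r['conf'],2));
        if p is T: print([atz(T,x,40)[:2].round() for x in bx])
o=get_obs();print(o['tcp_rot'],o['tool_pos'],cap('wrist')['pose'])
big=cv2.resize(T['color'][230:300,250:350][...,::-1],None,fx=4,fy=4,interpolation=3)
b2=cv2.resize(T['color'][160:230,160:260][...,::-1],None,fx=4,fy=4,interpolation=3)
b3=cv2.resize(S['color'][160:250,140:240][...,::-1],None,fx=4,fy=4,interpolation=3)[:280]
cv2.imwrite('pics/crop.png',np.vstack([np.hstack([big,b2]),np.hstack([b3,cv2.resize(S['color'][160:230,310:410][...,::-1],None,fx=4,fy=4)])]))
```

```text
bar (array([456.32, -47.15, 162.67]), [2.4, 2.4])
gauge0 [463.59 -53.71   0.  ] [449.07 -49.83   0.  ]
blk (array([643.74, 207.54,   4.1 ]), [0.4, 0.4]) [644.37 207.88   0.  ] [642.36 211.1    0.  ]
cap (array([647.86, 212.87,  60.37]), [1.2, 1.2])
purple [331.61 -85.75  70.  ]
jar [784.12  17.46  70.  ]
beaker [384.14 259.58  70.  ]
tray [ 398.89 -300.71   70.  ]
gauge [297. 268.  39.  30.] 0.89
[array([450.,   6.]), array([504., -79.]), array([ 462., -104.]), array([409., -19.])]
gauge [311. 314.  20.  38.] 0.67
[array([381., -57.]), array([ 383., -113.]), array([ 283., -115.]), array([281., -59.])]
block_wide [234. 131.  50.  46.] 0.88
[array([849., 225.]), array([917., 123.]), array([831.,  71.]), array([764., 172.])]
block_wide [206. 198.  52.  47.] 0.76
[array([659., 291.]), array([719., 182.]), array([629., 134.]), array([570., 242.])]
block_wide [268. 209.  46.  37.] 0.66
[array([639., 106.]), array([675., -13.]), array([580., -40.]), array([545.,  78.])]
block_wide [302. 264.  11.   8.] 0.15
[array([462., -34.]), array([482., -64.]), array([468., -73.]), array([449., -43.])]
gauge [172. 188.  45.  72.] 0.69
gauge [221. 206.  34.  73.] 0.59
gauge [215. 185.   8.  35.] 0.21
block_wide [353. 196.  45.  49.] 0.86
block_wide [298. 236.  57.  62.] 0.77
block_wide [417. 262.  51.  59.] 0.74
block_wide [239. 318.  72.  78.] 0.34
[3.14 0.   0.37] [ 190.25 -489.32  404.73] [[   0.36   -0.9    -0.24  254.34]
 [  -0.93   -0.35   -0.09 -463.59]
 [  -0.      0.26   -0.97  384.61]
 [   0.      0.      0.      1.  ]]
```

View pics/crop.png

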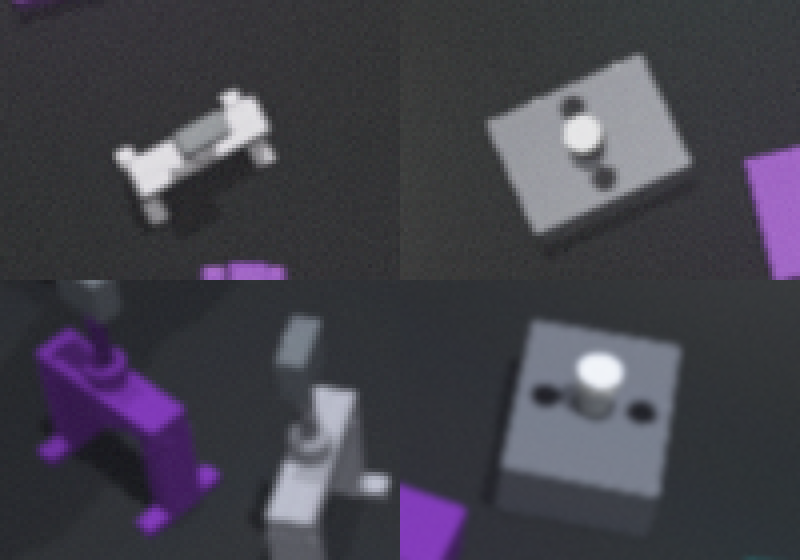

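The crop confirms both choices: the steel gauge has its grey bar, and the grey block carries the wide white cap. Moving over the gauge.

```bash
python3 -m inch '[[0.204,-0.158,0,-0.88,1],[0.204,-0.158,0,-0.88,1],[0.204,-0.158,0,-0.88,1],[0.204,-0.158,0,-0.88,1],[0.204,-0.158,0,-0.88,1],[0.204,-0.158,0,-0.88,1],[0.204,-0.158,0,-0.88,1],[0.204,-0.158,0,-0.88,1]]'; python3 -c "
from h import *
o=get_obs();p=o['tool_pos'];y=o['tcp_rot'][2];d=np.array([456-p[0],-47-p[1]]);c,s=np.cos(y),np.sin(y);print(p,o['tcp_rot'],d@[c,s],d@[s,-c],2.136-y)"
```

```text
time: 2.52
tool_pos: [324.1, -265.9, 405.1]
tcp_rot: [3.141, 0.0, 1.26]
contact_force: [0.4, -0.4, -0.3]
grip_width: 91.7
finger_force: 0.0
[ 324.13684779 -265.86558626  405.06084117] [3.14096767e+00 3.04183874e-05 1.25979522e+00] 248.71778979965148 58.56190568496483 0.8762047792085843
```

```bash
cat > v.py <<'E'
from h import *
import sys
np.set_printoptions(precision=1,suppress=True)
W=cap('wrist',sys.argv[1]); o=get_obs();print(o['time'],o['tool_pos'],o['tcp_rot'])
np.savez(sys.argv[1][:-4],K=W['intrinsics'],T=W['pose'])
for t in sys.argv[2:]:
    print(t,[(np.round(r['centre'],1).tolist(),round(r['conf'],2)) for r in tip_of(W,t)])
    for r in trace(W,t):
        c=cv2.findContours(r['pixels'].astype(np.uint8),0,1)[0];q=max(c,key=cv2.contourArea);print('  seg',np.round(r['rect'],1),round(r['conf'],2),cv2.minAreaRect(q),W['color'][r['pixels']].mean(0))
E
python3 -m inch '[[0.21,0.0586,0,-0.876,1],[0.21,0.0586,0,-0.876,1],[0.21,0.0586,0,-0.876,1],[0.21,0.0586,0,-0.876,1],[0.21,0.0586,0,-0.876,1],[0.21,0.0586,0,-0.876,1],[0.21,0.0586,0,-0.876,1],[0.21,0.0586,0,-0.876,1]]'; python3 v.py w1.png gauge grip_bar
```

```text
time: 3.18
tool_pos: [445.4, -87.5, 404.5]
tcp_rot: [-3.141, 0.0, 2.129]
contact_force: [-0.4, -0.6, 0.3]
grip_width: 91.4
finger_force: 0.0
3.2333 [445.1 -88.  404.6] [-3.1  0.   2.1]
gauge [([305.2, 160.1], 0.78), ([206.9, 132.5], 0.62)]
  seg [309.2 165.1  52.1  88.4] 0.93 ((307.4682312011719, 165.04335021972656), (48.921138763427734, 92.66834259033203), 2.563770055770874) [208.8 209.5 211. ]
  seg [186.8 132.1 125.5  79.7] 0.56 ((185.33937072753906, 132.4896240234375), (114.66663360595703, 66.8708724975586), 30.256441116333008) [163.2 111.2 189.4]
  seg [319.2 180.1  26.3  48.9] 0.23 ((318.5, 181.0), (48.0, 25.0), 90.0) [158.7 162.5 164.5]
grip_bar [([152.3, 140.3], 0.89), ([317.9, 181.7], 0.85)]
  seg [154.9 137.2  64.9  36.5] 0.8 ((153.60000610351562, 133.80001831054688), (60.821044921875, 34.882659912109375), 26.56505012512207) [142.9 143.4 150.3]
  seg [319.6 180.6  24.9  51.8] 0.69 ((318.6192626953125, 180.32994079589844), (24.08150291442871, 48.59048843383789), 4.085616588592529) [158.4 162.4 164.3]
```

View pics/w1.png

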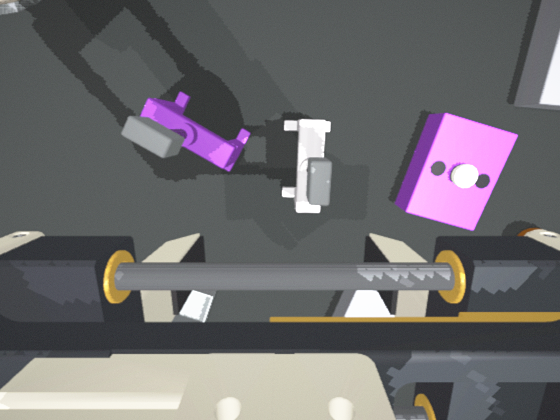

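w1 shows the steel gauge at (309,165), with its grey bar top at (319,181) and long axis roughly along image v. The purple one is at (190,135). Taking a second view with a sideways baseline.

```bash
python3 -m inch '[[0,0.035,0,0,1],[0,0.07,0,0,1],[0,0.07,0,0,1],[0,0.07,0,0,1]]'; python3 v.py w2.png gauge grip_bar
python3 - <<'E'
from h import *
np.set_printoptions(precision=1,suppress=True)
for f in('w1','w2'):
    im=cv2.imread(f'pics/{f}.png');g=cv2.cvtColor(im,cv2.COLOR_BGR2HSV)
a=cv2.imread('pics/w1.png')[90:235,260:360];b=cv2.imread('pics/w2.png')[90:235,150:350]
cv2.imwrite('pics/c2.png',cv2.resize(np.hstack([a,b]),None,fx=2.6,fy=2.6,interpolation=2))
E
```

```text
time: 3.77
tool_pos: [505.0, -50.3, 404.3]
tcp_rot: [-3.141, -0.0, 2.125]
contact_force: [-0.9, 0.2, -0.0]
grip_width: 91.8
finger_force: 0.0
3.8167 [504.2 -50.6 404.3] [-3.1 -0.   2.1]
gauge [([152.6, 132.1], 0.62), ([247.1, 161.5], 0.57)]
  seg [244.6 165.7  58.1  88.9] 0.77 ((243.20140075683594, 165.61251831054688), (56.50872802734375, 92.86366271972656), 0.8951737284660339) [200.4 200.8 202.2]
  seg [109.3 129.8 168.4  75.5] 0.59 ((108.17073059082031, 126.96341705322266), (168.62893676757812, 71.00748443603516), 6.340191841125488) [141.2  92.6 166.5]
grip_bar [([230.0, 181.9], 0.94), ([56.9, 139.6], 0.63)]
  seg [230.6 181.7  31.9  49.6] 0.88 ((229.5, 181.0), (48.0, 29.0), 90.0) [146.4 149.9 151.4]
  seg [ 67.7 137.2  88.4  37.9] 0.68 ((66.19587707519531, 139.19073486328125), (89.81751251220703, 36.146324157714844), 12.90740966796875) [122.4 121.6 129.8]
```

View pics/c2.png

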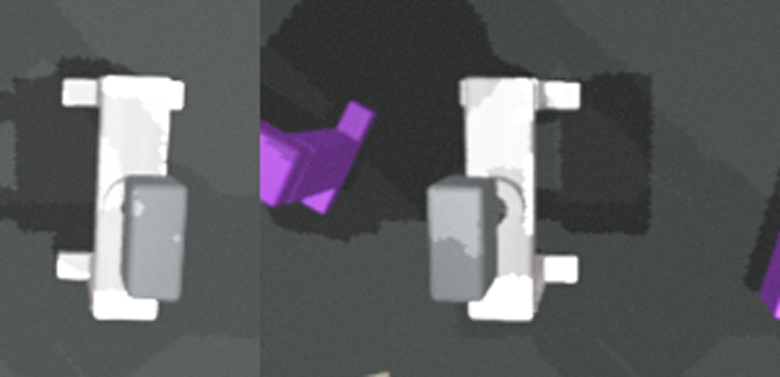

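Run:
```python
from h import *
np.set_printoptions(precision=1,suppress=True)
L=lambda f:(lambda d:dict(intrinsics=d['K'],pose=d['T']))(np.load(f+'.npz'))
import os
a,b=L('w1') ,L('w2')
ua=lambda x,y:(260+x/2.6,90+y/2.6)
ub=lambda x,y:(150+(x-260)/2.6,90+y/2.6)
print('bartop',tri([(a,ua(158,243)),(b,ub(457.5,243))]))
A=lambda p,q:np.degrees(np.arctan2(*(q-p)[:2][::-1]))
def seg(p,f,x,y,z):
    P,Q=atz(p,f(*x),z),atz(p,f(*y),z);print(P,Q,A(P,Q),np.linalg.norm(P-Q))
seg(a,ua,(101,80),(93,318),80);seg(b,ub,(466,80),(470,318),80);seg(b,ub,(535,80),(533,318),80)
print('beam centre near',tri([(a,ua(125,318)),(b,ub(501.5,318))]))
seg(a,ua,(63,93),(58,266),5);seg(b,ub,(580,93),(578,270),5)
seg(a,ua,(186,187),(182,300),165);seg(b,ub,(428,187),(430,300),165)
```

```text
bartop (array([452.6, -48.3, 167.5]), [0.1, 0.1])
[417.2 -15.8  80. ] [465.3 -96.7  80. ] -59.27290192806294 94.14507987361817
[418.6 -14.6  80. ] [465.7 -96.   80. ] -59.93077288121994 94.11711091096657
[440.8  -0.7  80. ] [487.7 -82.3  80. ] -60.11421941872289 94.11491392624363
beam centre near (array([476.9, -90. ,  77.8]), [0.2, 0.2])
[407.3 -27.3   5. ] [ 449.8 -100.     5. ] -59.71240486106886 84.15453247747357
[455.3   2.9   5. ] [499.1 -71.2   5. ] -59.424430156171056 86.14564439268818
[450.9 -31.  165. ] [468.6 -59.  165. ] -57.679361176483084 33.141970687444
[437.4 -39.1 165. ] [453.7 -68.  165. ] -60.63933522230077 33.15226756817808
```

```bash
python3 -m inch '[[0.0145,-0.021,0,0.025,1],[0.029,-0.0427,0,0.025,1],[0.029,-0.0427,0,0.025,1],[0.029,-0.0427,0,0.025,1],[0.029,-0.0427,0,0.025,1],[0.029,-0.0427,0,0.025,1]]'; python3 -c "
from h import *
o=get_obs();p=o['tool_pos'];y=o['tcp_rot'][2];d=np.array([452.7-p[0],-48.4-p[1]]);c,s=np.cos(y),np.sin(y);print(p,o['tcp_rot'],d@[c,s],d@[s,-c],2.1-y)"
```

```text
time: 4.52
tool_pos: [453.3, -48.5, 405.0]
tcp_rot: [3.141, 0.001, 2.101]
contact_force: [0.1, 0.2, 0.0]
grip_width: 91.8
finger_force: 0.0
[453.30010453 -48.51020939 405.01462808] [3.14069832e+00 9.97247233e-04 2.10126721e+00] 0.3986798212110982 -0.46187223482103557 -0.0012672053102793512
```

```bash
python3 -m inch '[[0,0,0.03,0,1],[0,0,0.055,0,1],[0,0,0.075,0,1],[0,0,0.086,0,1],[0,0,0.089,0,1],[0,0,0.089,0,1],[0,0,0.089,0,1],[0,0,0.089,0,1]]'; python3 -m inch '[[0,0,0,0,0],[0,0,0,0,0],[0,0,0,0,0],[0,0,0,0,0],[0,0,0,0,0],[0,0,0,0,0],[0,0,0,0,0],[0,0,0,0,0]]'
```

```text
time: 5.18
tool_pos: [453.3, -48.3, 316.6]
tcp_rot: [3.14, 0.001, 2.102]
contact_force: [0.0, -0.2, -0.2]
grip_width: 91.8
finger_force: 0.0
time: 5.85
tool_pos: [452.7, -48.2, 315.7]
tcp_rot: [-3.141, 0.0, 2.102]
contact_force: [-0.0, -0.8, -0.4]
grip_width: 43.1
finger_force: 0.0
```

```bash
python3 -m inch '[[0,0,0,0,0],[0,0,0,0,0],[0,0,0,0,0],[0,0,0,0,0],[0,0,0,0,0],[0,0,0,0,0],[0,0,0,0,0],[0,0,0,0,0]]'; python3 -m inch '[[0,0,-0.01,0,0],[0,0,-0.02,0,0],[0,0,-0.04,0,0],[0,0,-0.06,0,0],[0,0,-0.08,0,0],[0,0,-0.1,0,0],[0,0,-0.12,0,0],[0,0,-0.12,0,0]]'; python3 v.py w3.png gauge
```

```text
time: 6.52
tool_pos: [452.6, -48.2, 315.7]
tcp_rot: [-3.141, 0.0, 2.102]
contact_force: [-1.0, -1.3, 0.2]
grip_width: 16.2
finger_force: 30.0
time: 7.18
tool_pos: [453.2, -48.2, 438.4]
tcp_rot: [3.138, 0.004, 2.102]
contact_force: [1.4, 0.0, -6.0]
grip_width: 16.0
finger_force: 30.0
7.2333 [452.9 -48.1 436.3] [3.1 0.  2.1]
gauge [([194.6, 154.2], 0.83), ([283.6, 198.8], 0.69)]
  seg [284.8 227.7  57.3 156.2] 0.67 ((284.5, 205.5), (111.0, 57.0), 90.0) [188.7 188.9 190.5]
  seg [173.2 154.3 117.1  68.3] 0.56 ((171.89125061035156, 162.91690063476562), (100.23236846923828, 71.05541229248047), 27.377702713012695) [157.3 104.1 184.7]
  seg [514.8  72.   90.1 113.7] 0.36 ((515.4917602539062, 70.27916717529297), (90.07868957519531, 112.5983657836914), 1.6846845149993896) [196.7 197.7 202. ]
```

The lift shows about 6 N and a 16 mm grip. Carrying it towards the block, to a first viewing spot.

```bash
python3 -m inch '[[0.002,0.01,0,0,0],[0.005,0.035,0,0,0],[0.009,0.07,0,0,0],[0.013,0.105,0,0,0],[0.018,0.14,0,0,0],[0.023,0.175,0,0,0],[0.027,0.21,0,0,0],[0.03,0.235,0,0,0]]'; python3 -m inch '[[0.002,0.012,0,0,0],[0.002,0.017,0,0,0],[0.002,0.017,0,0,0],[0.002,0.017,0,0,0]]'; python3 v.py w4.png block_wide
```

```text
time: 8.0
tool_pos: [642.3, 99.5, 432.8]
tcp_rot: [-3.14, -0.002, 2.103]
contact_force: [-0.8, -0.2, -6.3]
grip_width: 15.8
finger_force: 30.0
time: 8.33
tool_pos: [653.7, 107.0, 434.2]
tcp_rot: [-3.139, -0.001, 2.102]
contact_force: [0.7, -0.4, -5.2]
grip_width: 16.1
finger_force: 30.0
8.3833 [653.4 106.6 434.9] [-3.1 -0.   2.1]
block_wide [([408.8, 219.6], 0.79), ([234.5, 207.1], 0.68)]
  seg [328.2 102.8  84.5 109.5] 0.97 ((326.5970764160156, 100.90835571289062), (78.03797912597656, 105.69393157958984), 3.4893250465393066) [224.3 225.  228.4]
  seg [420.1 219.5  83.5  83.8] 0.97 ((421.23956298828125, 217.65269470214844), (79.1571273803711, 84.62171173095703), 3.900493860244751) [ 27.6 219.6 218.6]
  seg [230.1 199.2  75.   77.1] 0.9 ((232.6249542236328, 201.47251892089844), (70.8808822631836, 77.71112060546875), 10.203973770141602) [182.8 106.3 208.5]
```

View pics/w4.png

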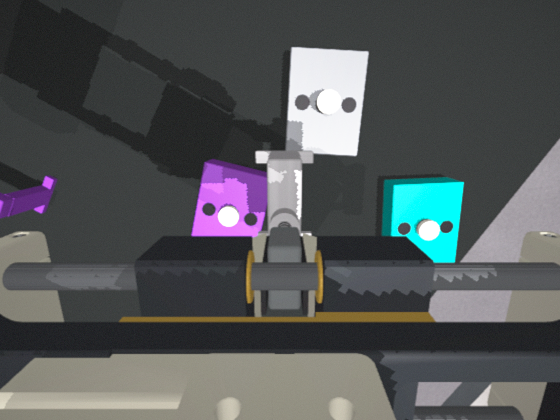

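w4 shows the held gauge at (285,190) and the wide-cap grey block, with its cap at (329,102) and top corners at about (291,48), (368,52), (357,155) and (288,149). Second view next.

```bash
python3 -m inch '[[0,0.015,0,0,0],[0,0.045,0,0,0],[0,0.07,0,0,0],[0,0.08,0,0,0],[0,0.08,0,0,0],[0,0.08,0,0,0],[0,0.08,0,0,0]]'; python3 v.py w5.png block_wide
python3 - <<'E'
import cv2,numpy as np
a=cv2.imread('pics/w4.png')[40:165,270:390];b=cv2.imread('pics/w5.png')[40:165,180:300]
cv2.imwrite('pics/c3.png',cv2.resize(np.hstack([a,b]),None,fx=3.2,fy=3.2,interpolation=2))
E
```

```text
time: 9.07
tool_pos: [722.3, 146.8, 435.9]
tcp_rot: [-3.141, 0.0, 2.101]
contact_force: [-0.0, -1.1, -5.7]
grip_width: 16.3
finger_force: 30.0
9.1167 [722.2 146.7 436.2] [-3.1  0.   2.1]
block_wide [([354.6, 220.1], 0.94), ([264.8, 106.0], 0.89)]
  seg [261.6 100.4  79.9 104.8] 0.93 ((259.5, 99.0), (106.0, 79.0), 90.0) [200.2 201.1 205.2]
  seg [361.  205.4  72.6  56.6] 0.86 ((363.0, 206.0), (60.0, 74.0), 90.0) [ 52.4 223.4 222.6]
  seg [171.2 203.3  83.7  91.3] 0.6 ((173.97793579101562, 206.22959899902344), (77.0314712524414, 91.42335510253906), 7.224316120147705) [186.8 102.  212.2]
```

View pics/c3.png

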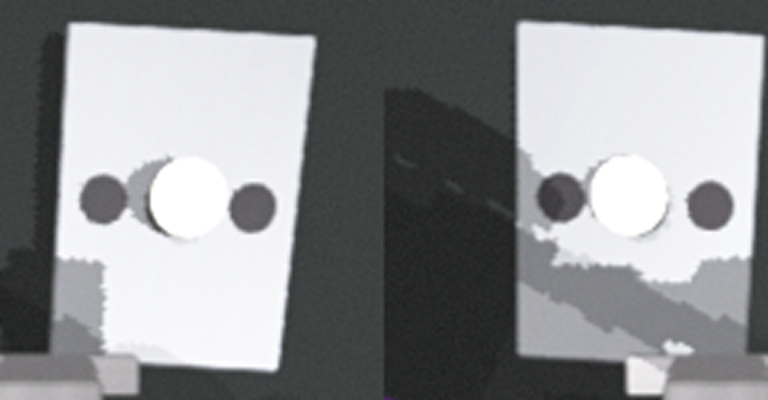

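Run:
```python
from h import *
np.set_printoptions(precision=1,suppress=True)
L=lambda f:(lambda d:dict(intrinsics=d['K'],pose=d['T']))(np.load(f+'.npz'))
a,b=L('w4') ,L('w5')
ua=lambda x,y:(270+x/3.2,40+y/3.2)
ub=lambda x,y:(180+(x-384)/3.2,40+y/3.2)
X={}
for n,p,q in(('cap',(189,198),(628,194)),('fl',(68,23),(518,23)),('fr',(315,37),(764,37)),('h1',(103,199),(560,197)),('h2',(253,208),(711,206))):
    r=tri([(a,ua(*p)),(b,ub(*q))]);X[n]=r[0];print(n,*r)
A=lambda p,q:np.degrees(np.arctan2(*(q-p)[:2][::-1]))
g=lambda p,f,x,y:print(A(atz(p,f(*x),40),atz(p,f(*y),40)),np.linalg.norm(atz(p,f(*x),40)-atz(p,f(*y),40)))
g(a,ua,(68,23),(315,37));g(b,ub,(518,23),(764,37));g(a,ua,(315,37),(279,370));g(b,ub,(518,23),(518,355));g(a,ua,(103,199),(253,208));g(b,ub,(560,197),(711,206))
fr=atz(a,ua(315,37),40);nr=atz(a,ua(279,370),40);fl=atz(b,ub(518,23),40);nl=atz(b,ub(518,355),40)
print('ctr',(fr+nr+fl+nl)/4,(atz(a,ua(103,199),40)+atz(a,ua(253,208),40))/2,(atz(b,ub(560,197),40)+atz(b,ub(711,206),40))/2)
print('cap@',[ (z,atz(a,ua(189,198),z)[:2],atz(b,ub(628,194),z)[:2]) for z in(55,60,65)])
o=get_obs();p=o['tool_pos'];y=o['tcp_rot'][2]
print(p,o['tcp_rot'])
```

```text
cap [645.8 215.1  70.4] [0.3, 0.3]
fl [579.  247.3  37.7] [0.2, 0.2]
fr [658.2 288.2  38.3] [0.2, 0.2]
h1 [620.9 202.2  42.1] [0.0, 0.0]
h2 [671.  228.1  39.8] [0.0, 0.0]
27.44732728950264 88.66626616032674
27.409728984152892 88.5253420126162
-62.19227216102399 118.29991290569608
-62.701700395620406 117.78083021561514
27.171467280854994 56.25728318193288
27.14880261603373 56.73960933832512
ctr [646.1 215.   40. ] [646.  215.3  40. ] [645.8 215.2  40. ]
cap@ [(55, array([647.2, 216.9]), array([643.8, 215.7])), (60, array([646.8, 216.2]), array([644.4, 215.6])), (65, array([646.4, 215.5]), array([645. , 215.5]))]
[722.2 146.9 436.5] [3.1 0.  2.1]
```

```bash
python3 -m inch '[[0.012,-0.004,0,0.025,0],[0.035,-0.011,0,0.05,0],[0.06,-0.019,0,0.05,0],[0.085,-0.027,0,0.05,0],[0.0974,-0.0312,0,0.05,0],[0.0974,-0.0312,0,0.05,0],[0.0974,-0.0312,0,0.05,0],[0.0974,-0.0312,0,0.05,0]]'
python3 - <<'E'
from h import *
np.set_printoptions(precision=2,suppress=True)
o=get_obs();p=o['tool_pos'];y=o['tcp_rot'][2];d=np.array([646-p[0],215.1-p[1]]);c,s=np.cos(y),np.sin(y);print(p,o['tcp_rot'],d@[c,s],d@[s,-c],2.05-y)
S=cap('scene');T=cap('top')
b=lambda I,r:cv2.resize(I[...,::-1][r[1]:r[1]+100,r[0]:r[0]+100],None,fx=4,fy=4,interpolation=2)
u=proj(S,[646,215,100]).astype(int)-50;v=proj(T,[646,215,100]).astype(int)-50
cv2.imwrite('pics/s6.png',np.hstack([b(S['color'],u),b(T['color'],v)]));print(u,v)
E
```

```text
time: 9.88
tool_pos: [646.6, 215.1, 436.3]
tcp_rot: [3.141, 0.001, 2.051]
contact_force: [0.2, -1.7, -5.7]
grip_width: 16.1
finger_force: 30.0
[646.62 215.11 436.31] [3.14 0.   2.05] 0.2782674043076313 -0.5519503006572752 -0.0013445776296179268
[311 123] [152 140]
```

View pics/s6.png

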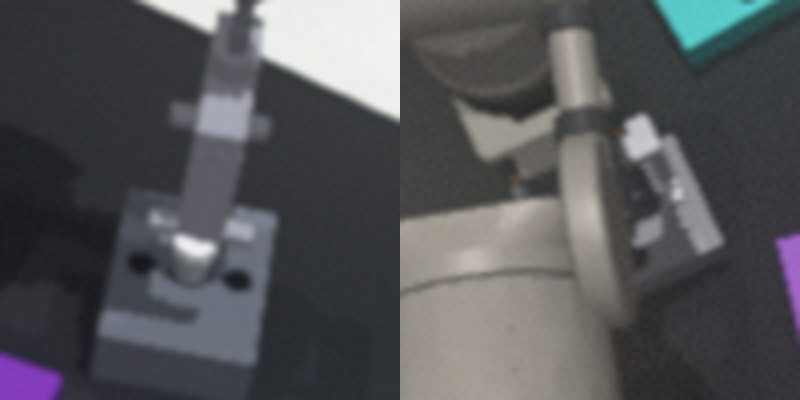

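The gauge hangs upright over the cap, with its legs over the block ends. Lowering it.

```bash
cat > f.py <<'E'
from h import *
z=[];f=[]
for i in range(8):
    capture('top');o=get_obs();f.append(o['contact_force']);z.append(o['tool_pos'])
print(np.mean(z,0).round(2),np.mean(f,0).round(2),np.std(f,0).round(2),o['time'],np.round(o['tcp_rot'],3))
E
python3 -m inch '[[0.0003,-0.0005,0.01,0,0],[0.0003,-0.0005,0.025,0,0],[0.0003,-0.0005,0.04,0,0],[0.0003,-0.0005,0.053,0,0],[0.0003,-0.0005,0.061,0,0],[0.0003,-0.0005,0.065,0,0],[0.0003,-0.0005,0.065,0,0],[0.0003,-0.0005,0.065,0,0]]'; python3 f.py
python3 -m inch '[[0,0,0.001,0,0],[0,0,0.002,0,0],[0,0,0.003,0,0],[0,0,0.004,0,0],[0,0,0.005,0,0],[0,0,0.006,0,0],[0,0,0.006,0,0]]'; python3 f.py
```

```text
time: 10.65
tool_pos: [646.2, 215.6, 371.0]
tcp_rot: [3.141, 0.0, 2.052]
contact_force: [1.1, 1.2, -5.9]
grip_width: 15.8
finger_force: 30.0
[646.08 215.76 371.49] [-0.    0.17 -5.8 ] [0.48 0.43 0.4 ] 11.05 [3.141 0.    2.052]
time: 11.63
tool_pos: [646.0, 215.7, 364.3]
tcp_rot: [-3.141, -0.0, 2.052]
contact_force: [-0.1, 0.1, -5.6]
grip_width: 15.7
finger_force: 30.0
[645.99 215.76 364.7 ] [-0.16 -0.16 -6.48] [0.48 0.38 0.49] 12.0333 [3.142 0.    2.052]
```

```bash
for i in 1; do python3 -m inch '[[0,0,0.001,0,0],[0,0,0.002,0,0],[0,0,0.003,0,0],[0,0,0.003,0,0]]' >/dev/null; python3 f.py; python3 -m inch '[[0,0,0.001,0,0],[0,0,0.002,0,0],[0,0,0.002,0,0]]'>/dev/null; python3 f.py;  python3 -m inch '[[0,0,0.001,0,0],[0,0,0.002,0,0],[0,0,0.002,0,0]]'>/dev/null; python3 f.py;  python3 -m inch '[[0,0,0.001,0,0],[0,0,0.002,0,0],[0,0,0.002,0,0]]'>/dev/null; python3 f.py; done
```

```text
[645.98 215.75 361.66] [-0.08 -0.05 -5.85] [0.34 0.3  0.37] 12.7667 [3.142 0.    2.052]
[645.98 215.75 359.65] [ 0.38  0.09 -6.26] [0.42 0.53 0.47] 13.4167 [3.142 0.    2.052]
[645.97 215.74 357.63] [-0.37  0.22 -5.94] [0.4  0.56 0.64] 14.0667 [-3.142  0.     2.052]
[645.92 215.87 356.43] [-2.73  0.95  3.42] [0.55 0.65 0.62] 14.7167 [3.141 0.    2.052]
```

Legs landed at TCP z ≈ 357. Now sliding the spindle down to just above the expected foot contact.

```bash
python3 -m inch '[[0,0,0.001,0,0],[0,0,0.0025,0,0],[0,0,0.004,0,0],[0,0,0.0055,0,0],[0,0,0.007,0,0],[0,0,0.0085,0,0],[0,0,0.01,0,0],[0,0,0.01,0,0]]'; python3 f.py; python3 -m inch '[[0,0,0.001,0,0],[0,0,0.002,0,0],[0,0,0.002,0,0]]'>/dev/null; python3 f.py;  python3 -m inch '[[0,0,0.001,0,0],[0,0,0.002,0,0],[0,0,0.002,0,0]]'>/dev/null; python3 f.py
```

```text
time: 15.38
tool_pos: [646.0, 215.8, 345.2]
tcp_rot: [-3.141, -0.0, 2.052]
contact_force: [-1.1, 2.0, -0.4]
grip_width: 16.1
finger_force: 30.0
[646.05 215.72 345.22] [-0.75  1.37 -1.31] [0.77 0.42 1.06] 15.7833 [-3.141  0.     2.052]
[645.95 215.78 343.97] [-1.95  1.74  2.81] [0.48 0.7  0.37] 16.4333 [3.141 0.    2.052]
[646.02 215.74 341.51] [-1.25  1.91  1.77] [0.36 0.6  0.27] 17.0833 [-3.141  0.     2.052]
```

Run:
```python
from h import *
np.set_printoptions(precision=2,suppress=True)
L=lambda f:(lambda d:dict(intrinsics=d['K'],pose=d['T']))(np.load(f+'.npz'))
a,b=L('w4') ,L('w5');S=cap('scene')
ua=lambda x,y:(270+x/3.2,40+y/3.2)
ub=lambda x,y:(180+(x-384)/3.2,40+y/3.2)
us=lambda x,y:(310+(x-400)/4,160+(y-280)/4)
for n,p,q,s in(('cap',(189,198),(628,194),(601,370)),('h1',(103,199),(560,197),(546,395)),('h2',(253,208),(711,206),(641,411))):
    P,Q,R=(a,ua(*p)),(b,ub(*q)),(S,us(*s))
    for o in([P,Q],[P,R],[Q,R],[P,Q,R]): print(n,*tri(o))
# scene-only height: cap xy fixed at midpoint of holes, scale by S
for z in(64,66,68,70): print(z,proj(S,[646,215.2,z]),us(601,370))
c=proj(S,[646,215,95]).astype(int);I=S['color'][...,::-1][c[1]-45:c[1]+35,c[0]-40:c[0]+40]
cv2.imwrite('pics/s7.png',cv2.resize(I,None,fx=7,fy=7,interpolation=2));print(c)
```

```text
cap [645.83 215.07  70.36] [0.3, 0.3]
cap [646.35 215.1   69.72] [0.4, 0.4]
cap [646.02 215.53  69.38] [0.5, 0.5]
cap [646.08 215.25  69.59] [0.4, 0.5, 0.6]
h1 [620.93 202.25  42.05] [0.0, 0.0]
h1 [621.16 202.54  40.21] [0.2, 0.2]
h1 [621.06 202.37  40.51] [0.4, 0.4]
h1 [621.01 202.39  40.45] [0.1, 0.4, 0.5]
h2 [671.04 228.14  39.79] [0.0, 0.0]
h2 [670.81 227.88  41.7 ] [0.1, 0.1]
h2 [670.99 227.97  41.72] [0.1, 0.1]
h2 [670.91 227.95  41.62] [0.2, 0.2, 0.1]
64 [359.63 184.09] (360.25, 182.5)
66 [359.75 183.5 ] (360.25, 182.5)
68 [359.87 182.91] (360.25, 182.5)
70 [360.   182.32] (360.25, 182.5)
[361 174]
```

View pics/s7.png

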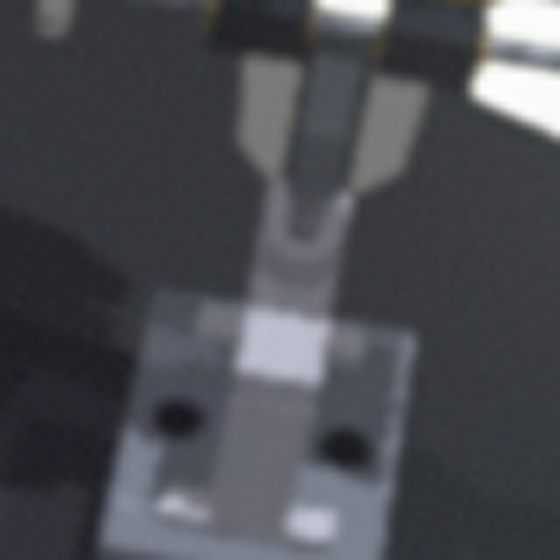

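The gauge now stands on the block (beam end at (283,345) in the crop, legs at both ends). The cap is about 28.7 mm above the block, so the target TCP z is about 336.7. Pushing on in small steps.

```bash
python3 -m inch '[[0,0,0.001,0,0],[0,0,0.002,0,0],[0,0,0.002,0,0]]'|sed -n 4p; python3 f.py; python3 -m inch '[[0,0,0.001,0,0],[0,0,0.002,0,0],[0,0,0.002,0,0]]'|sed -n 4p; python3 f.py;  python3 -m inch '[[0,0,0.0005,0,0],[0,0,0.001,0,0],[0,0,0.001,0,0]]'|sed -n 4p; python3 f.py
```

```text
contact_force: [-1.5, 1.9, 4.0]
[645.97 215.77 339.81] [-2.12  1.3   3.76] [0.29 0.42 0.33] 17.7833 [3.141 0.    2.052]
contact_force: [-1.5, 1.9, 3.8]
[646.01 215.74 337.62] [-1.53  1.83  3.82] [0.42 0.56 0.48] 18.4333 [-3.142  0.     2.052]
contact_force: [-2.4, 1.5, 5.4]
[645.97 215.76 336.88] [-1.98  1.95  4.81] [0.34 0.29 0.51] 19.0833 [3.141 0.    2.052]
```

Force above the free-sliding level is about +2.2 N, which matches roughly 5 mm of spring. Releasing and rising.

```bash
python3 -m inch '[[0,0,0,0,0.3],[0,0,0,0,0.6],[0,0,0,0,1],[0,0,0,0,1],[0,0,0,0,1],[0,0,0,0,1],[0,0,0,0,1],[0,0,0,0,1]]'; python3 -m inch '[[0,0,-0.005,0,1],[0,0,-0.02,0,1],[0,0,-0.04,0,1],[0,0,-0.07,0,1],[0,0,-0.1,0,1],[0,0,-0.12,0,1],[0,0,-0.12,0,1],[0,0,-0.12,0,1]]'
python3 - <<'E'
from h import *
S=cap('scene');W=cap('wrist')
c=proj(S,[646,215,95]).astype(int);I=S['color'][...,::-1][c[1]-45:c[1]+35,c[0]-40:c[0]+40]
cv2.imwrite('pics/s8.png',np.hstack([cv2.resize(I,None,fx=5,fy=5,interpolation=2)[:400,:370],cv2.resize(W['color'][...,::-1][:,100:460],(343,400))]))
np.savez('w8',K=W['intrinsics'],T=W['pose'])
for t in('grip_bar','gauge'): print(t,[(np.round(r['centre'],1),round(r['conf'],2)) for r in tip_of(W,t)],[(np.round(r['centre'],1),round(r['conf'],2)) for r in tip_of(S,t)])
E
```

```text
time: 19.75
tool_pos: [646.0, 215.7, 336.7]
tcp_rot: [3.142, 0.0, 2.052]
contact_force: [-0.1, -0.7, -0.3]
grip_width: 64.5
finger_force: 0.0
time: 20.42
tool_pos: [645.8, 215.8, 458.5]
tcp_rot: [3.138, 0.001, 2.052]
contact_force: [0.2, 0.1, -0.3]
grip_width: 91.9
finger_force: 0.0
grip_bar [(array([285.5, 208. ]), 0.81)] [(array([160.7, 159.5]), 0.58), (array([368.9, 145.5]), 0.51)]
gauge [(array([284.8, 182.2]), 0.7)] [(array([362.5, 191. ]), 0.73), (array([169.9, 207.1]), 0.59)]
```

View pics/s8.png

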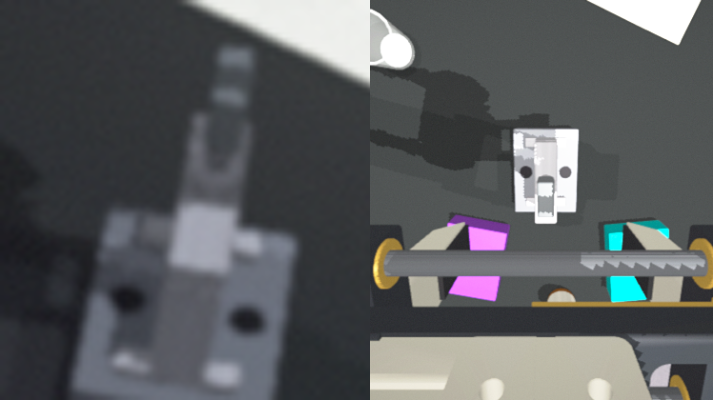

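The gauge stands by itself on the block. A quick numeric check of its centring and bar height:

Run:
```python
from h import *
np.set_printoptions(precision=1,suppress=True)
d=np.load('w8.npz');W=dict(intrinsics=d['K'],pose=d['T']);S=cap('scene')
print(tri([(W,(285.5,208)),(S,(368.9,145.5))]),atz(W,(285.5,208),180),atz(W,(284.8,182.2),40),atz(S,(362.5,191),40))
print('predicted origin px',proj(W,[646,215.1,40]),'bar',proj(W,[646,215.1,180]))
```

```text
(array([647.1, 217.2, 184.3]), [0.9, 0.9]) [646.8 215.8 180. ] [647.4 213.6  40. ] [653.5 221.9  40. ]
predicted origin px [284.4 180.8] bar [284.3 208.2]
```

```bash
python3 -c "
from plant import *
print(close_job())"
```

```text
the job is handed in; nothing more can be done
None
```

The job is handed in: the gauge stands by itself on the wide-capped tube's block, centred over the cap to within about 2 mm, with the foot pushed in about 5 mm as judged from the push force; the judge returned no verdict.

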